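Put the turquoise ware in its places

ROBOT

A 7-joint arm with a two-finger parallel gripper is mounted at the origin on the work surface. World frame = base frame: x ahead of the robot, y to its left, z up, the work surface at z = 0. Lengths are in m, angles in rad, forces in N, time in s.
With the tool pointing down it reaches from about 0.425 to 0.875 m from the base axis. Payload 8.4 kg.
Tool frame: the origin (TCP) lies on the centre line of the jaws, within the pads' length; the fingertips stand 25 mm ahead of it and the grasp point (between the pads) lies 6 mm ahead of it (ctrl.tip_extent is the distance from the TCP to the fingertips, in m); z points along the fingers, y is the line along which they close (so a half turn about z gives the same grasp; the last joint's range is limited). The gripper opens to 87 mm and grips with 3 to 60 N. Pads are 19 mm wide; open, the fingers measure 117 mm over their backs; the gripper's body (75 mm by 190 mm) begins 51 mm behind the grasp point.
Start: joints at [-1.34, 0.333, 0.04, 1.465, -0.013, 1.343, -0.059], TCP at [0.211, 0.615, 0.248] pointing down, gripper open.
Joint ranges: [-2.58, 2.58], [-0.38, 2.09], [-1.3, 1.39], [0.25, 2.4], [-1.5, 4.64], [0.08, 2.09], [-2.65, 2.65]. Speed limits (rad/s): [2.22, 2.22, 2.79, 2.79, 3.14, 3.14, 3.14].

INTERFACE

Orientations are given as a unit quaternion [x, y, z, w].
In Python, from rig import ctrl gives the robot as it stands.
- The arm moves only by the shell command python3 -m crank 'ROWS' [OPENING] [FORCE]. ROWS is JSON, a list of rows, each a list of 2 entries, a list of its own where there are three numbers: the shift along the tool's x, y, z in cm, then the turn, a rotation vector about the tool's x, y, z in degrees. A call has 1 to 8 rows; each row is the pose to reach, as a shift and turn from the pose commanded when the call began, along the tool's axes at that moment; what a row does not reach only later rows make up. A row lasts 1/12 s, in which the tool goes at most 41.7 mm and 7.16 degrees, less where a joint would pass 70% of its speed; a pose out of reach is approached as far as the arm can. A call with a gripper value outside its range is refused whole. OPENING is the opening, from -1 (shut) to 1 (fully open), set as the call begins (- or left out, the last holds). The fingers move at their own pace and stop on an object; FORCE is the grip in N (left out, the last holds). Time passes only in rows, so rows that repeat a pose let the fingers close. It gives the time, the measured TCP pose, the force, the opening and the grip force at its end, in the units of the state.
- ctrl.observe(): the state, without advancing time (a new reading comes with each control period).
- ctrl.snapshot(name): name is "scene" or "top"; returns the picture (384x512x3 uint8, blue, green, red); there is no depth.
- ctrl.calibration(name): a dict with "K" (3x3 intrinsics, pixels), "position" and "rotation" of the camera in the world. Camera axes: x right, y down, z forward; pixel columns grow to the right and rows downward; lengths in m; the calibration is good to about 2 mm. A picture is of the moment at which its call begins. calibration takes no time and is no camera call.
- ctrl.job_done(): hands the job in; it is judged then, once.
Trained networks look in the newest picture that a camera, given by its name, has taken for a name from the list of things; names that differ only in an ending like _2 or _b are one class to them, and where a whole thing is asked for, a point or a joint stands for the part that bears it (a point fixed in the world has none). Each returns a list of dicts, best first, with "score" (0 to 1); they miss things now and then, are a little off and sometimes report something else, mostly with a low value. They report only what shows in the picture. A call takes as long as a camera call.
- ctrl.search_frame(target, camera): "point" ([row, column] in pixels, amid what is visible of it).
- ctrl.landmark_of(target, camera): "point" ([row, column] in pixels: a listed point, or the origin of a listed thing).
The state is a dict: "t": time; "joint_positions": joint angles; "qd": joint speeds; "tau": joint torques, N m; "ee_pos": TCP position; "eef_rot": TCP orientation; "wrist_force": force on the tool from outside, world axes, zero at the start; "torque": the same for the moment, N m; "width": finger opening in m; "finger_force": force on a finger pad.
Only numpy, scipy, OpenCV 4.12 (cv2) and the standard library are available. Lean on these libraries where they do the work, as an engineer would, in place of code of your own. Each camera call takes 0.05 s, during which the arm holds its last target. There are 200 camera calls.

TASK

Put the turquoise ware away and leave the white pieces and the cruets standing where they are: slide the long dish lengthwise and straight onto the lower tier of the bamboo stand, in under the upper tier until its end comes up to the back rail; stand the pot in the middle of the steel trivet and put its lid on; and stand the tumbler on the cork mat on the upper tier. It is all breakable, so set every piece down upright and do not drop it.

Things in the scene. Friction and masses are not known exactly. Their poses are not given: they have to be found in the camera images.
- dish: Turquoise ceramic long olive dish, an open rectangular trough: 130 mm long (own x), 54 mm wide (own y), 30 mm high, walls and floor 5 mm, about 0.2 kg, loose. Origin: centre of the underside; z up. Both ends are alike.
- pot: Turquoise ceramic pot without its lid, round and hollow: foot 48 mm across, widest 62 mm from 18 to 38 mm up, mouth at 60 mm height 58 mm across outside and 48 mm inside; about 0.22 kg, loose. Origin: centre of the underside; z up.
- lid: Turquoise lid of that pot, upright on the bench, 80 g, loose: plug 32 mm across, z 0 to 8 (goes into the mouth); flange 60 mm across, z 8 to 14 (rests on the pot's rim); knob z 14 to 36, neck 14 mm, head 20 mm across at z 28 to 34. Origin: centre of the plug's underside; z up. Seated, its origin is 52 mm above the pot's.
- cup: Turquoise ceramic tumbler, no handle, hollow: 65 mm high, foot 36 mm and rim 44 mm across, 0.11 kg, loose. Origin: centre of the underside; z up.
- stand: Bamboo stand, fixed; origin on the bench under its middle, front to own -x. Own mm: lower tier x -85..85, y -140..140, top z 22. Upper tier x -15..85, y 18..140, underside z 62, top 74. Bay under it: y 18..123, open at x -15, back rail face x 77; in front all open. y -140..18, x -30..85: closed lidded box, 74 high, unused. Dish (130 long) home: centre x 12, y 72, z 22, 38 of it left outside.
- trivet: Stainless steel trivet, immovable: two flat bars 16 mm wide and 100 mm long crossed at right angles along its own x and y, ends folded down as feet, top face 16 mm above the bench. Origin: on the bench under the crossing; z up.
- white_pot: White ceramic pot with its white lid on, one piece: 62 mm across, 88 mm high to the top of its knob, loose bystander. Origin: centre of the underside.
- white_cup: White ceramic tumbler of the same shape and size as the turquoise one (44 mm across, 65 mm high), loose bystander. Origin: centre of the underside.
- cruets: Pair of glass cruets, amber and green, with glass stoppers in a steel caddy 70 x 134 mm (own x, y), 142 mm high overall, one loose bystander behind the work. Origin: centre of the underside.
- mat: Round cork mat fixed on the stand's upper tier, 72 mm across, 2 mm thick, its top 76 mm above the bench. Origin: centre of its underside; axes as the stand's (centre at stand x 32, y 72).

How it is judged:
By the outcome, as a careful person would: the job done as asked, in the order asked, and still so for the second after the job is handed in, with the robot touching nothing.
It also fails if it takes over 125 s, if anything falls off the work surface, if the arm or the gripper's body presses on something with over 40 N, if the wrist force passes 120 N, or if a joint passes its speed limit or range.

## Working session

There is one attempt and no reset: what is moved stays moved. The work goes in short steps, Python scripts to look and compute and a shell command to move; the robot and the scene stay as the last step left them, time stands still between calls to the robot, and variables do not carry over. Pictures are saved under pics/ and viewed, at most 14 in all, crops included, and the job is handed in when it is done.

```bash
mkdir -p pics; ls; cat > h.py <<'E'
import numpy as np, cv2
from rig import ctrl
from scipy.spatial.transform import Rotation as R
def ray(cam,pt,z):
    c=ctrl.calibration(cam);K=np.array(c["K"]);p=np.array(c["position"]);Rm=np.array(c["rotation"])
    if Rm.shape!=(3,3): Rm=R.from_quat(Rm).as_matrix()
    d=Rm@np.linalg.inv(K)@np.array([pt[1],pt[0],1.]);return p+d*(z-p[2])/d[2]
def proj(cam,X):
    c=ctrl.calibration(cam);K=np.array(c["K"]);p=np.array(c["position"]);Rm=np.array(c["rotation"])
    if Rm.shape!=(3,3): Rm=R.from_quat(Rm).as_matrix()
    q=K@Rm.T@(np.array(X)-p);return np.array([q[1],q[0]])/q[2]
E
python3 - <<'E'
from h import *
np.set_printoptions(precision=3,suppress=True)
s=ctrl.observe();print({k:np.round(v,3) for k,v in s.items()},ctrl.tip_extent)
for c in("scene","top"):
    im=ctrl.snapshot(c);cv2.imwrite(f"pics/{c}0.png",im)
    print(c,ctrl.calibration(c))
    for n in"dish pot lid cup stand trivet white_pot white_cup cruets mat".split():
        r=ctrl.landmark_of(n,c)
        print(n,[(np.round(d["point"],1),round(d["score"],2),ray(c,d["point"],0.074 if n=="mat" else 0)[:2]) for d in r[:2]])
E
```

```text
pics
{'t': np.float64(0.0), 'joint_positions': array([-1.34 ,  0.334,  0.04 ,  1.466, -0.013,  1.343, -0.059]), 'qd': array([ 0.   ,  0.001,  0.001,  0.001, -0.001,  0.   ,  0.001]), 'tau': array([ -0.001, -65.635,   1.335, -40.381,  -0.06 ,   0.044,   0.   ]), 'ee_pos': array([0.21 , 0.615, 0.247]), 'eef_rot': array([ 0.164,  0.986, -0.001, -0.   ]), 'wrist_force': array([-0.409,  1.076,  0.256]), 'torque': array([ 0.015,  0.014, -0.042]), 'finger_force': np.float64(0.0), 'width': np.float64(0.087)} 0.025
scene {'K': array([[407.351,   0.   , 254.537],
       [  0.   , 407.351, 193.385],
       [  0.   ,   0.   ,   1.   ]]), 'position': array([ 0.975, -0.609,  0.563]), 'rotation': array([ 0.856,  0.205, -0.123, -0.458])}
dish [(array([194.1, 195.3]), 0.94, array([0.433, 0.076]))]
pot [(array([147.5, 266.4]), 0.78, array([0.482, 0.383]))]
lid [(array([192.4, 293.1]), 0.63, array([0.652, 0.189]))]
cup [(array([161., 303.]), 0.79, array([0.613, 0.351]))]
stand [(array([329., 154.]), 0.63, array([ 0.606, -0.297]))]
trivet [(array([176.5, 264.5]), 0.61, array([0.553, 0.228]))]
white_pot 
[... 695 characters left out ...]
2.9, 147. ]), 0.61, array([0.471, 0.379]))]
lid [(array([169.8, 210.7]), 0.55, array([0.654, 0.196])), (array([184.9, 376.3]), 0.4, array([ 0.605, -0.288]))]
cup [(array([184.6, 157. ]), 0.55, array([0.611, 0.353]))]
stand [(array([186., 378.]), 0.67, array([ 0.602, -0.293])), (array([186.9, 157.2]), 0.17, array([0.605, 0.352]))]
trivet [(array([211.2, 198.5]), 0.74, array([0.532, 0.231]))]
white_pot [(array([270.1, 191.4]), 0.92, array([0.364, 0.25 ]))]
white_cup [(array([195.1, 245.1]), 0.58, array([0.578, 0.095])), (array([267.9, 189.9]), 0.47, array([0.37 , 0.254]))]
cruets [(array([118.4, 269.9]), 0.66, array([0.807, 0.02 ]))]
mat [(array([168.4, 361.3]), 0.65, array([ 0.643, -0.229]))]
```

```bash
python3 -c "
import cv2
for c in('scene','top'):
    im=cv2.imread(f'pics/{c}0.png');cv2.imwrite(f'pics/{c}0b.png',cv2.resize(im,(800,600),interpolation=cv2.INTER_CUBIC))"
```

```text
(no output)
```

View pics/scene0b.png

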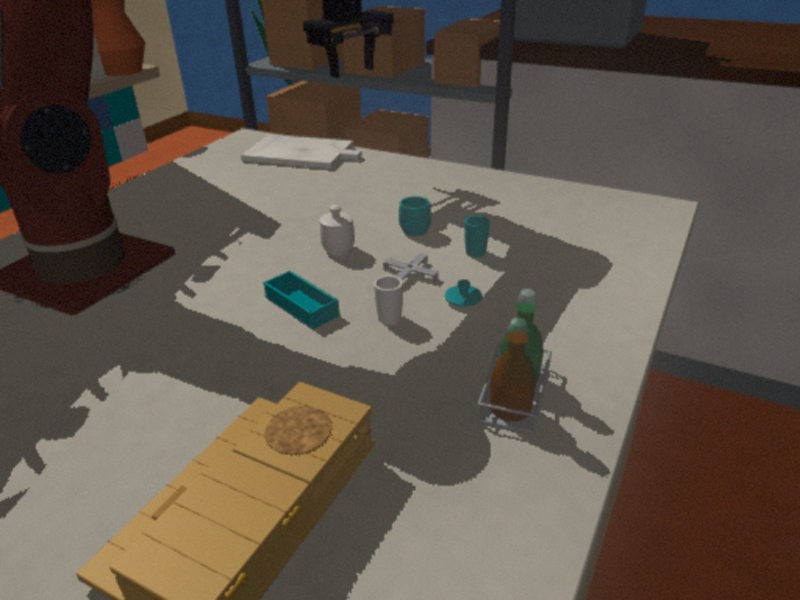

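View pics/top0b.png

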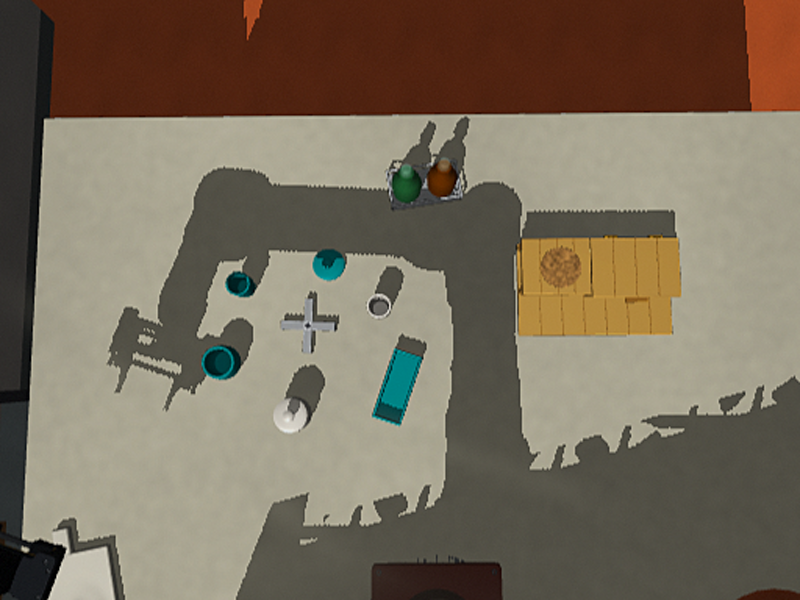

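The scene view shows turquoise dish, pot, cup and lid at the left of the bench, with the steel trivet among them and the white pot and cup nearby. The stand is at right, mat on its upper tier, front towards the robot. I'll refine the poses by fitting silhouettes.

```bash
cat > fit.py <<'E'
from h import *
from scipy.optimize import minimize
np.set_printoptions(precision=4,suppress=True)
def ring(d,z): 
    a=np.linspace(0,2*np.pi,40);return np.c_[d/2*np.cos(a),d/2*np.sin(a),a*0+z]
def box(x0,x1,y0,y1,z0,z1): return np.array([[x,y,z] for x in(x0,x1) for y in(y0,y1) for z in(z0,z1)],float)
M=dict(dish=box(-65,65,-27,27,0,30),pot=np.r_[ring(48,0),ring(62,18),ring(62,38),ring(58,60)],
 lid=np.r_[ring(60,8),ring(60,14),ring(20,34),ring(32,0)],cup=np.r_[ring(36,0),ring(44,65)],
 stand=np.r_[box(-85,85,-140,140,0,22),box(-15,85,18,140,0,74),box(-30,85,-140,18,0,74)])
S=8
def mask(im,kind):
    h,s,v=cv2.split(cv2.cvtColor(cv2.GaussianBlur(im,(3,3),0),cv2.COLOR_BGR2HSV))
    return ((h>80)&(h<98)&(s>130) if kind=="t" else (h>10)&(h<26)&(s>110)).astype(np.uint8)
def hull(im,kind,near):
    m=mask(im,kind);m=cv2.morphologyEx(m,cv2.MORPH_OPEN,np.ones((3,3)) if kind=="s" else np.ones((2,2)))
    n,l,st,c=cv2.connectedComponentsWithStats(m)
    ok=[i for i in range(1,n) if st[i,4]>40]
    i=min(ok,key=lambda i:np.hypot(*(c[i][::-1]-near)))
    big=cv2.resize((l==i).astype(np.float32),None,fx=S,fy=S,interpolation=cv2.INTER_LINEAR)>.5
    p=cv2.findContours(big.astype(np.uint8),0,1)[0]; p=np.vstack(p)
    o=np.zeros(big.shape,np.uint8);cv2.fillConvexPoly(o,cv2.convexHull(p),1);return o,st[i]
def model(n,cam,q,z0=0):
    P=M[n]/1000;c,s=np.cos(q[2]),np.sin(q[2])
    W=np.c_[q[0]+c*P[:,0]-s*P[:,1],q[1]+s*P[:,0]+c*P[:,1],P[:,2]+z0]
    uv=np.array([proj(cam,w)[::-1] for w in W])
    o=np.zeros((384*S,512*S),np.uint8)
    cv2.fillConvexPoly(o,cv2.convexHull(np.round((uv+.5)*S-.5).astype(np.int32)),1);return o
def fit(n,q0,ims,z0=0,kind="t",yaw=False):
    hs={};
    for c in ims:
        near=proj(c,[q0[0],q0[1],z0+M[n][:,2].max()/2000]);hs[c],st=hull(ims[c],kind,near)
    def L(q):
        q=np.r_[q,q0[2]] if not yaw else q
        t=0
        for c in hs:
            m=model(n,c,q,z0);t+=1-(m&hs[c]).sum()/max(1,(m|hs[c]).sum())
        return t
    x0=np.array(q0[:3 if yaw else 2],float)
    sim=np.array([x0]+[x0+e for e in np.diag([.01,.01,.1][:len(x0)])])
    r=minimize(L,x0,method="Nelder-Mead",options=dict(initial_simplex=sim,xatol=2e-4,fatol=1e-4,maxfev=90))
    return r.x,r.fun
E
python3 - <<'E'
from fit import *
ims={c:cv2.imread(f"pics/{c}0.png") for c in("scene","top")}
Q=dict(dish=(.432,.078,-.3),pot=(.476,.381,0),lid=(.653,.192,0),cup=(.612,.352,0),stand=(.603,-.293,0))
for n,q in Q.items():
    for cs in(["top"],["scene"],["scene","top"]):
        print(n,cs,*fit(n,q,{c:ims[c] for c in cs},kind="s" if n=="stand" else "t",yaw=n in("dish","stand")))
for c in ims:
    r=ctrl.snapshot(c)
    print([(ray(c,d["point"],.074)[:2],d["score"]) for d in ctrl.landmark_of("mat",c)[:1]],[(ray(c,d["point"],.016)[:2],d["score"]) for d in ctrl.search_frame("trivet",c)[:1]])
E
```

```text
dish ['top'] [ 0.4259  0.0666 -0.3328] 0.01307911310499521
dish ['scene'] [ 0.4332  0.0663 -0.4115] 0.11015125072716692
dish ['scene', 'top'] [ 0.4266  0.0663 -0.3281] 0.18928348460479294Traceback (most recent call last):
  File "<stdin>", line 6, in <module>
  File "fit.py", line 40, in fit
    r=minimize(L,x0,method="Nelder-Mead",options=dict(initial_simplex=sim,xatol=2e-4,fatol=1e-4,maxfev=90))
    res = _minimize_neldermead(fun, x0, args, callback, bounds=bounds,
                               **options)
    fsim[k] = func(sim[k])
              ~~~~^^^^^^^^
    fx = function(np.copy(x), *(wrapper_args + args))
  File "fit.py", line 36, in L
    m=model(n,c,q,z0);t+=1-(m&hs[c]).sum()/max(1,(m|hs[c]).sum())
  File "fit.py", line 25, in model
    uv=np.array([proj(cam,w)[::-1] for w in W])
                 ~~~~^^^^^^^
  File "h.py", line 9, in proj
    c=ctrl.calibration(cam);K=np.array(c["K"]);p=np.array(c["position"]);Rm=np.array(c["rotation"])
ValueError: time passes only in moves, steps and waits
```

```bash
sed -i 's/^def ray/import functools\n@functools.lru_cache\ndef cal(n):\n    c=ctrl.calibration(n);return np.array(c["K"]),np.array(c["position"]),R.from_quat(c["rotation"]).as_matrix() if np.size(c["rotation"])==4 else np.array(c["rotation"])\ndef ray/; s/^    c=ctrl.calibration(cam).*$/    K,p,Rm=cal(cam)/; /if Rm.shape/d' h.py
sed -i 's/near)$/near)/; s/hs\[c\],st=hull(ims\[c\],kind,near)/hs[c],st=hull(ims[c],kind,near); print(c,st,end=" ")/' fit.py
python3 - <<'E'
from fit import *
ims={c:cv2.imread(f"pics/{c}0.png") for c in("scene","top")}
Q=dict(dish=(.426,.066,-.33),pot=(.476,.381,0),lid=(.653,.192,0),cup=(.612,.352,0),stand=(.603,-.293,0))
for n,q in Q.items():
    for cs in(["top"],["scene"]):
        print(n,cs,*fit(n,q,{c:ims[c] for c in cs},kind="s" if n=="stand" else "t",yaw=n in("dish","stand")))
for c in ims:
    r=ctrl.snapshot(c)
    print([(ray(c,d["point"],.074)[:2],d["score"]) for d in ctrl.landmark_of("mat",c)[:1]],[(ray(c,d["point"],.016)[:2],d["score"]) for d in ctrl.search_frame("trivet",c)[:1]])
a=np.hstack([cv2.resize(ims["scene"][120:215,150:350],None,fx=3,fy=3),]);b=cv2.resize(np.dstack([mask(ims["scene"],"t")*255]*3)[120:215,150:350],None,fx=3,fy=3)
cv2.imwrite("pics/crop1.png",np.vstack([a,b]))
E
```

```text
top [240 224  31  49 858] dish ['top'] [ 0.4258  0.0665 -0.3272] 0.014425482718754878
scene [171 176  46  34 922] dish ['scene'] [ 0.4333  0.0659 -0.4074] 0.10754708735742691
top [130 222  25  22 416] pot ['top'] [0.4719 0.3842] 0.05022705380487136
scene [287 185  12  11 100] pot ['scene'] [0.476 0.381] 1.0
top [201 161  21  19 305] lid ['top'] [0.6515 0.1933] 0.07664769597943821
scene [287 185  12  11 100] lid ['scene'] [0.654  0.1922] 0.6750804015203197
top [146 176  18  15 208] cup ['top'] [0.6097 0.3492] 0.15369211514392989
scene [287 185  12  11 100] cup ['scene'] [0.612 0.352] 1.0
top [ 331  150  105   65 6354] stand ['top'] [ 0.6056 -0.2922  0.0021] 0.03360596112955572
scene [   50   245   189   139 14254] stand ['scene'] [ 0.6061 -0.2958  0.016 ] 0.04130306585600896
[(array([ 0.6408, -0.2237]), 0.88)] [(array([0.553 , 0.2178]), 0.78)]
[(array([ 0.635 , -0.2186]), 0.63)] [(array([0.5833, 0.1044]), 0.47)]
```

View pics/crop1.png

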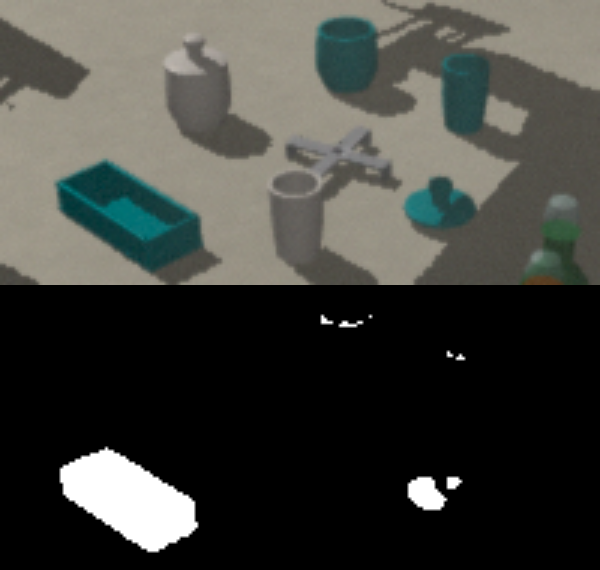

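Only dish segments fully; the saturation threshold is too high for the pot, cup and lid. Trivet crossing at scene pixel (row 171, col 265), top (row ~207.5, col 197).

```bash
sed -i 's/(h>80)&(h<98)&(s>130)/(h>75)\&(h<105)\&(s>75)/' fit.py
python3 - <<'E'
from fit import *
ims={c:cv2.imread(f"pics/{c}0.png") for c in("scene","top")}
Q=dict(dish=(.426,.066,-.33),pot=(.476,.381,0),lid=(.653,.192,0),cup=(.612,.352,0))
for n,q in Q.items():
    for cs in(["top"],["scene"]):
        print(n,cs,*fit(n,q,{c:ims[c] for c in cs},yaw=n in("dish","stand")))
print(ray("scene",(170.9,265),.016),ray("top",(207.5,197.2),.016))
for c,z in(("top",(150,331,215,436)),("scene",(240,150,300,250))): pass
# mat: darker brown blob
for c in ims:
    h,s,v=cv2.split(cv2.cvtColor(ims[c],cv2.COLOR_BGR2HSV)); u,w=proj(c,[.637,-.22,.076])
    print(c,u,w,h[int(u),int(w)],s[int(u),int(w)],v[int(u),int(w)],[ (h[int(u)+k,int(w)+30],s[int(u)+k,int(w)+30],v[int(u)+k,int(w)+30]) for k in(0,)])
    y,x=np.mgrid[:384,:512]; m=(((v<160) if c=="top" else (v<170))&(np.hypot(y-u,x-w)<30)).astype(np.uint8)
    crop=cv2.resize(ims[c][int(u)-50:int(u)+50,int(w)-65:int(w)+65],None,fx=4.5,fy=4.5,interpolation=cv2.INTER_CUBIC)
    cv2.imwrite(f"pics/mat_{c}.png",crop)
a=[cv2.imread(f"pics/mat_{c}.png")[:300*3//2] for c in ims]; cv2.imwrite("pics/mat.png",cv2.resize(np.hstack(a),(800,int(800*a[0].shape[0]/a[0].shape[1]/2))))
E
```

```text
top [239 224  32  50 906] dish ['top'] [ 0.4247  0.0673 -0.3327] 0.046221884849585004
scene [ 170  175   48   36 1015] dish ['scene'] [ 0.4365  0.0646 -0.3527] 0.04240046622034599
top [130 222  25  22 445] pot ['top'] [0.4716 0.3842] 0.030349219252785997
scene [257 127  19  24 396] pot ['scene'] [0.48   0.3822] 0.14606150304226273
top [201 161  21  20 332] lid ['top'] [0.6514 0.1938] 0.034641615103202184
scene [286 181  23  16 258] lid ['scene'] [0.6603 0.191 ] 0.15694699237230858
top [145 175  19  16 234] cup ['top'] [0.6109 0.35  ] 0.0682363066330608
scene [298 139  15  26 324] cup ['scene'] [0.6191 0.35  ] 0.10924473284323788
[0.5529 0.2305 0.016 ] [0.5421 0.2322 0.016 ]
scene 272.4317782360653 190.76303109252027 16 140 126 [(np.uint8(18), np.uint8(139), np.uint8(162))]
top 170.3599335550235 358.2466206486861 16 164 131 [(np.uint8(20), np.uint8(171), np.uint8(176))]
```

View pics/mat.png

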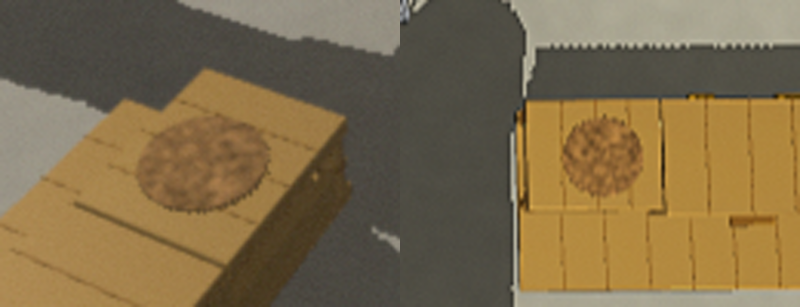

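```bash
cat > go.py <<'E'
# usage: go.py x y z phi(deg, world angle of tool y from +y)
from h import *; import sys
np.set_printoptions(precision=2,suppress=True)
s=ctrl.observe();x=list(map(float,sys.argv[1:]))
r=R.from_quat(s["eef_rot"]);y=r.as_matrix()[:,1]
print("t",round(s["t"],2),"pos",np.round(s["ee_pos"],4),"phi",round(np.degrees(np.arctan2(-y[0],y[1])),2),"w",round(s["width"],4),"F",s["wrist_force"],"ff",s["finger_force"])
if x:
    t=R.from_euler("z",x[3],degrees=True)*R.from_quat([0,1,0,0])
    print("shift cm",r.inv().apply(np.array(x[:3])-s["ee_pos"])*100,"turn deg",(r.inv()*t).as_rotvec(degrees=True))
E
python3 go.py .43 .0655 .10 -18.9
python3 - <<'E'
from fit import *
im=cv2.imread("pics/top0.png");h,s,v=cv2.split(cv2.cvtColor(im,cv2.COLOR_BGR2HSV));m=((h>10)&(h<26)&(s>110)).astype(float)
b=[];f=[];l=[]
for c in range(338,428,2):
    r=np.where(m[140:225,c]>0)[0]+140
    b.append(ray("top",(r.min()-.5,c),.074)); f.append(ray("top",(r.max()+.5,c),.022))
for r in range(158,185):
    c=np.where(m[r,300:380]>0)[0]+300; l.append(ray("top",(r,c.min()-.5),.074))
b,f,l=map(np.array,(b,f,l))
for a in(b,f): p=np.polyfit(a[:,1],a[:,0],1); print("slope deg",np.degrees(np.arctan(p[0])),"x at y=-.29",np.polyval(p,-.29),np.median(a[:,0]))
p=np.polyfit(l[:,0],l[:,1],1);print("left y",np.median(l[:,1]),p)
E
```

```text
t 1.4 pos [0.21 0.61 0.25] phi -18.9 w 0.0871 F [-0.48 -0.71 -0.51] ff 0.0
shift cm [-38.56 -44.87  14.76] turn deg [-0. -0. -0.]
slope deg -0.44978975397184956 x at y=-.29 0.6904148141489515 0.6898227369470191
slope deg -0.279321496833101 x at y=-.29 0.5196925034846611 0.5199803538194114
left y -0.14386556673383116 [-0.0171 -0.133 ]
```

```bash
python3 -m crank '[[[-2,-2.3,0],[0,0,0]],[[-4.5,-5.2,0],[0,0,0]],[[-7,-8.1,0],[0,0,0]],[[-9.5,-11,0],[0,0,0]],[[-12,-14,0],[0,0,0]],[[-14.5,-16.9,0],[0,0,0]],[[-17,-19.8,0],[0,0,0]],[[-19.5,-22.7,0],[0,0,0]]]' 1 40
python3 -m crank '[[[-2.5,-2.9,0],[0,0,0]],[[-5,-5.8,0],[0,0,0]],[[-7.5,-8.7,0],[0,0,0]],[[-10,-11.7,0],[0,0,0]],[[-12.5,-14.6,1],[0,0,0]],[[-15,-17.5,3],[0,0,0]],[[-17.5,-20.4,5],[0,0,0]],[[-19,-22.1,7],[0,0,0]]]'
python3 go.py .431 .0645 .10 -18.9
```

```text
t: 2.07
ee_pos: [0.3219, 0.3352, 0.2477]
eef_rot: [0.164, 0.986, 0.0, 0.0]
wrist_force: [0.8, 0.1, 0.4]
width: 0.0869
finger_force: 0.0
t: 2.73
ee_pos: [0.4308, 0.0632, 0.1777]
eef_rot: [0.165, 0.986, 0.001, 0.001]
wrist_force: [0.5, -0.5, -0.8]
width: 0.087
finger_force: 0.0
t 2.73 pos [0.43 0.06 0.18] phi -19.04 w 0.087 F [ 0.55 -0.55 -0.77] ff 0.0
shift cm [0.04 0.12 7.77] turn deg [ 0.1   0.11 -0.14]
```

```bash
python3 -m crank '[[[0,0.1,2],[0,0,0]],[[0,0.1,5],[0,0,0]],[[0,0.1,8],[0,0,0]],[[0,0.1,10],[0,0,0]],[[0,0.1,11.3],[0,0,0]],[[0,0.1,11.3],[0,0,0]]]'
python3 - <<'E'
from h import *
for i,c in enumerate(("scene","top")):
    im=ctrl.snapshot(c); u,w=map(int,proj(c,[.43,.065,.04])); u2,w2=proj(c,[.43,.065,.035]); 
    cr=im[u-45:u+55,w-50:w+50]; cr=cv2.resize(cr,(400,400),interpolation=cv2.INTER_CUBIC)
    s=ctrl.observe();Y=R.from_quat(s["eef_rot"]).as_matrix()[:,1]
    for k in(-.0435,0,.0435):
        q=proj(c,s["ee_pos"]+Y*k-np.array([0,0,.025]));cv2.circle(cr,(int((q[1]-w+50.5)*4),int((q[0]-u+45.5)*4)),3,(0,0,255),-1)
    a=cr if i==0 else np.hstack([a,cr])
cv2.imwrite("pics/g1.png",a)
E
```

```text
t: 3.23
ee_pos: [0.4283, 0.0667, 0.0623]
eef_rot: [0.164, 0.986, -0.001, -0.002]
wrist_force: [-1.0, -0.6, 0.1]
width: 0.087
finger_force: 0.0
```

View pics/g1.png

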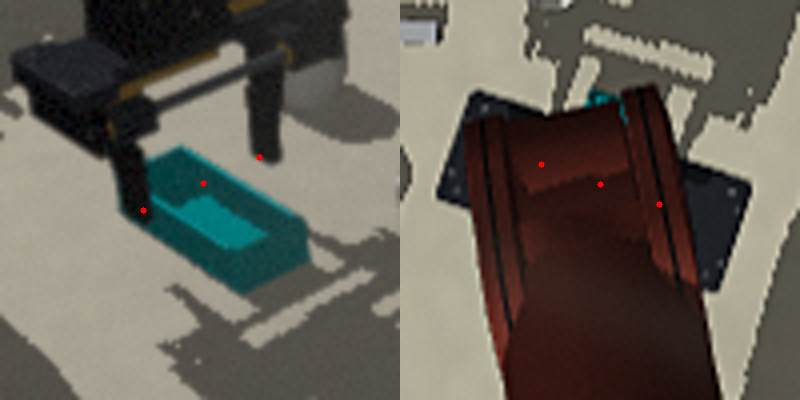

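The jaws straddle the dish (scene tips near their projected spots, ~2 px off, which explains the scene bias; top is trustworthy). Grasp.

```bash
python3 -m crank '[[[0,0,1.2],[0,0,0]],[[0,0,2.4],[0,0,0]],[[0,0,3.3],[0,0,0]],[[0,0,3.3],[0,0,0]]]'
python3 -m crank '[[[0,0,0],[0,0,0]],[[0,0,0],[0,0,0]],[[0,0,0],[0,0,0]],[[0,0,0],[0,0,0]],[[0,0,0],[0,0,0]],[[0,0,0],[0,0,0]]]' -1 40
python3 -m crank '[[[0,0,-1],[0,0,0]],[[0,0,-3],[0,0,0]],[[0,0,-6],[0,0,0]],[[0,0,-9],[0,0,0]],[[0,0,-11],[0,0,0]],[[0,0,-11.5],[0,0,0]]]'
python3 go.py .5645 -.220 .14 0.4
```

```text
t: 3.67
ee_pos: [0.4297, 0.0674, 0.0312]
eef_rot: [0.164, 0.986, -0.0, -0.0]
wrist_force: [-0.6, -0.8, -0.2]
width: 0.0867
finger_force: 0.0
t: 4.17
ee_pos: [0.4301, 0.0674, 0.0318]
eef_rot: [0.164, 0.986, 0.0, 0.0]
wrist_force: [1.0, 0.4, 1.1]
width: 0.0549
finger_force: 0.0
t: 4.67
ee_pos: [0.4317, 0.0676, 0.1504]
eef_rot: [0.164, 0.986, 0.002, 0.002]
wrist_force: [0.4, 0.8, -1.7]
width: 0.0538
finger_force: 40.0
t 4.67 pos [0.43 0.07 0.15] phi -18.93 w 0.0538 F [ 0.42  0.84 -1.67] ff 39.999512638896704
shift cm [-21.89 -22.89   1.03] turn deg [  0.18   0.24 -19.33]
```

```bash
python3 go.py .522 -.220 .13 0.4
```

```text
t 4.67 pos [0.43 0.07 0.15] phi -18.93 w 0.0538 F [ 0.42  0.84 -1.67] ff 39.999512638896704
shift cm [-17.87 -24.28   2.01] turn deg [  0.18   0.24 -19.33]
```

```bash
python3 -m crank '[[[-1.2,-1.7,0],[0,0,-1.3]],[[-3.7,-5,0],[0,0,-4]],[[-6.2,-8.4,0],[0,0,-6.7]],[[-8.7,-11.8,0],[0,0,-9.4]],[[-11.2,-15.2,0],[0,0,-12.1]],[[-13.7,-18.6,0],[0,0,-14.8]],[[-16,-21.7,0],[0,0,-17.3]],[[-17.9,-24.3,0],[0.1,0.1,-19.3]]]'
python3 -m crank '[[[0,0,2],[0,0,0]],[[0,0,4],[0,0,0]],[[0,0,5],[0,0,0]],[[0,0,5],[0,0,0]]]'
python3 go.py .522 -.220 .059 0.4
python3 - <<'E'
from h import *
for i,c in enumerate(("scene","top")):
    im=ctrl.snapshot(c); u,w=map(int,proj(c,[.54,-.2,.06]))
    cr=cv2.resize(im[u-65:u+45,w-55:w+55],(400,400),interpolation=cv2.INTER_CUBIC)
    a=cr if i==0 else np.hstack([a,cr])
cv2.imwrite("pics/g2.png",a)
E
```

```text
t: 5.33
ee_pos: [0.5204, -0.2237, 0.1461]
eef_rot: [-0.004, 1.0, -0.001, -0.001]
wrist_force: [0.0, 1.1, -0.7]
width: 0.0539
finger_force: 40.0
t: 5.67
ee_pos: [0.5186, -0.2198, 0.094]
eef_rot: [-0.003, 1.0, -0.0, -0.003]
wrist_force: [0.3, 1.0, -2.3]
width: 0.0538
finger_force: 40.0
t 5.67 pos [ 0.52 -0.22  0.09] phi 0.4 w 0.0538 F [ 0.34  0.99 -2.29] ff 39.99960816465318
shift cm [-0.36 -0.02  3.49] turn deg [-0.04 -0.4  -0.  ]
```

View pics/g2.png

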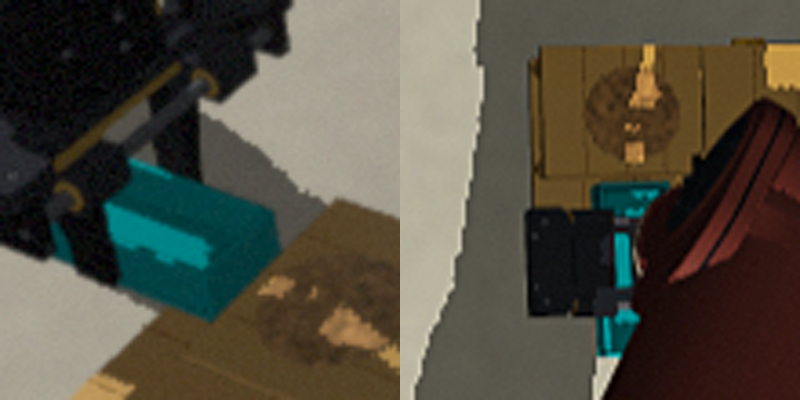

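The dish is level and lined up with the bay, its end still clear of the upper tier's edge. Lower, slide in halfway, set down.

```bash
python3 -m crank '[[[0,0,1],[0,0,0]],[[0,0,2.2],[0,0,0]],[[0,0,3.1],[0,-0.2,0]],[[0,0,3.5],[0,-0.4,0]],[[0,0,3.5],[0,-0.4,0]],[[0,0,3.5],[0,-0.4,0]]]'
python3 -m crank '[[[-0.5,0,0],[0,0,0]],[[-1.2,0,0],[0,0,0]],[[-2,0,0],[0,0,0]],[[-2.8,0,0],[0,0,0]],[[-3.6,0,0],[0,0,0]],[[-4.3,0,0],[0,0,0]],[[-4.5,0,0],[0,0,0]],[[-4.5,0,0],[0,0,0]]]'
python3 -m crank '[[[0,0,0.1],[0,0,0]],[[0,0,0.2],[0,0,0]],[[0,0,0.3],[0,0,0]],[[0,0,0.3],[0,0,0]]]'
python3 go.py .563 -.220 .054 0.4
```

```text
t: 6.27
ee_pos: [0.5202, -0.2207, 0.0614]
eef_rot: [-0.003, 1.0, -0.001, 0.002]
wrist_force: [-1.4, 0.5, -2.5]
width: 0.0535
finger_force: 40.0
t: 6.93
ee_pos: [0.5661, -0.2203, 0.0616]
eef_rot: [-0.004, 1.0, -0.001, 0.002]
wrist_force: [0.2, 1.5, -1.6]
width: 0.0539
finger_force: 40.0
t: 7.27
ee_pos: [0.5651, -0.2203, 0.0585]
eef_rot: [-0.003, 1.0, -0.001, 0.002]
wrist_force: [0.2, -0.4, -1.9]
width: 0.0538
finger_force: 40.0
t 7.27 pos [ 0.57 -0.22  0.06] phi 0.39 w 0.0538 F [ 0.23 -0.39 -1.86] ff 39.99957611784339
shift cm [0.21 0.03 0.45] turn deg [-0.07  0.26 -0.01]
```

```bash
python3 -m crank '[[[0,0,0.1],[0,0.2,0]],[[0,0,0.2],[0,0.2,0]],[[0,0,0.3],[0,0.2,0]],[[0,0,0.3],[0,0.2,0]]]'
python3 -m crank '[[[0,0,0.1],[0,0,0]],[[0,0,0.15],[0,0,0]],[[0,0,0.15],[0,0,0]]]'
python3 -m crank '[[[0,0,0.1],[0,0,0]],[[0,0,0.1],[0,0,0]],[[0,0,0.1],[0,0,0]]]'
```

```text
t: 7.6
ee_pos: [0.5654, -0.2203, 0.0556]
eef_rot: [-0.004, 1.0, -0.001, 0.001]
wrist_force: [0.9, -0.2, -2.1]
width: 0.0537
finger_force: 40.0
t: 7.85
ee_pos: [0.5655, -0.2203, 0.0542]
eef_rot: [-0.004, 1.0, -0.001, 0.001]
wrist_force: [-1.2, -0.3, -1.1]
width: 0.0539
finger_force: 40.0
t: 8.1
ee_pos: [0.5655, -0.2204, 0.0541]
eef_rot: [-0.003, 1.0, -0.0, 0.001]
wrist_force: [-4.0, 1.7, 6.4]
width: 0.0536
finger_force: 40.0
```

```bash
python3 -m crank '[[[0,0,0],[0,0,0]],[[0,0,0],[0,0,0]],[[0,0,0],[0,0,0]],[[0,0,-0.2],[0,0,0]],[[0,0,-0.2],[0,0,0]]]' 0.55
python3 -m crank '[[[0.5,0,0],[0,0,0]],[[1.5,0,0],[0,0,0]],[[2.8,0,0],[0,0,0]],[[4,0,0],[0,0,0]],[[4.8,0,0],[0,0,0]],[[4.8,0,0],[0,0,0]]]'
python3 -m crank '[[[0,0,0],[0,0,0]],[[0,0,0],[0,0,0]],[[0,0,0],[0,0,0]],[[0,0,0],[0,0,0]],[[0,0,0],[0,0,0]]]' -1 20
python3 go.py .572 -.220 .056 0.4
```

```text
t: 8.52
ee_pos: [0.5657, -0.2205, 0.0556]
eef_rot: [-0.003, 1.0, -0.001, 0.001]
wrist_force: [0.3, 0.6, 0.5]
width: 0.0668
finger_force: 0.0
t: 9.02
ee_pos: [0.5152, -0.221, 0.0551]
eef_rot: [-0.003, 1.0, -0.0, 0.0]
wrist_force: [0.1, -1.5, -0.2]
width: 0.0673
finger_force: 0.0
t: 9.43
ee_pos: [0.5181, -0.2206, 0.0553]
eef_rot: [-0.004, 1.0, -0.001, 0.001]
wrist_force: [1.5, 0.3, -0.2]
width: 0.0538
finger_force: 20.0
t 9.43 pos [ 0.52 -0.22  0.06] phi 0.43 w 0.0538 F [ 1.46  0.27 -0.21] ff 19.995876018656418
shift cm [-5.39  0.02 -0.06] turn deg [-0.09  0.11  0.03]
```

```bash
python3 -m crank '[[[-0.4,0,0],[0,0,0]],[[-1,0,0],[0,0,0]],[[-1.8,0,0],[0,0,0]],[[-2.6,0,0],[0,0,0]],[[-3.4,0,0],[0,0,0]],[[-4.2,0,0],[0,0,0]],[[-4.6,0,0],[0,0,0]],[[-4.6,0,0],[0,0,0]]]'
python3 -m crank '[[[-0.1,0,0],[0,0,0]],[[-0.2,0,0],[0,0,0]],[[-0.3,0,0],[0,0,0]],[[-0.3,0,0],[0,0,0]]]'
python3 go.py
```

```text
t: 10.1
ee_pos: [0.5651, -0.2202, 0.0553]
eef_rot: [-0.004, 1.0, -0.001, 0.001]
wrist_force: [2.0, 0.3, 1.6]
width: 0.0539
finger_force: 20.0
t: 10.43
ee_pos: [0.5663, -0.2204, 0.0553]
eef_rot: [-0.003, 1.0, -0.001, 0.0]
wrist_force: [-2.3, 0.4, 5.6]
width: 0.0539
finger_force: 20.0
t 10.43 pos [ 0.57 -0.22  0.06] phi 0.39 w 0.0539 F [-2.32  0.41  5.61] ff 19.995255363173783
```

```bash
for i in 1; do python3 -m crank '[[[-0.1,0,0],[0,0,0]],[[-0.2,0,0],[0,0,0]],[[-0.2,0,0],[0,0,0]],[[-0.2,0,0],[0,0,0]]]'; done
python3 -m crank '[[[-0.1,0,0],[0,0,0]],[[-0.2,0,0],[0,0,0]],[[-0.2,0,0],[0,0,0]],[[-0.2,0,0],[0,0,0]]]'
```

```text
t: 10.77
ee_pos: [0.5682, -0.2205, 0.0553]
eef_rot: [-0.003, 1.0, -0.001, 0.001]
wrist_force: [-3.4, 0.1, 5.1]
width: 0.0539
finger_force: 20.0
t: 11.1
ee_pos: [0.5703, -0.2205, 0.0553]
eef_rot: [-0.003, 1.0, -0.001, 0.001]
wrist_force: [-2.9, -0.0, 5.4]
width: 0.0537
finger_force: 20.0
```

```bash
python3 -m crank '[[[-0.1,0,0],[0,0,0]],[[-0.15,0,0],[0,0,0]],[[-0.15,0,0],[0,0,0]],[[-0.15,0,0],[0,0,0]]]'
python3 -m crank '[[[-0.1,0,0],[0,0,0]],[[-0.1,0,0],[0,0,0]],[[-0.1,0,0],[0,0,0]]]'
python3 - <<'E'
from h import *
for i,c in enumerate(("scene","top")):
    im=ctrl.snapshot(c); cv2.imwrite(f"pics/{c}_d.png",im); u,w=map(int,proj(c,[.57,-.2,.06]))
    cr=cv2.resize(im[u-60:u+50,w-55:w+55],(400,400),interpolation=cv2.INTER_CUBIC)
    a=cr if i==0 else np.hstack([a,cr])
cv2.imwrite("pics/g3.png",a)
E
```

```text
t: 11.43
ee_pos: [0.5707, -0.2205, 0.0553]
eef_rot: [-0.003, 1.0, -0.0, -0.0]
wrist_force: [-9.0, 1.6, 10.3]
width: 0.0538
finger_force: 20.0
t: 11.68
ee_pos: [0.5707, -0.2206, 0.0553]
eef_rot: [-0.003, 1.0, -0.0, -0.001]
wrist_force: [-12.8, 1.6, 14.2]
width: 0.0536
finger_force: 20.0
```

View pics/g3.png

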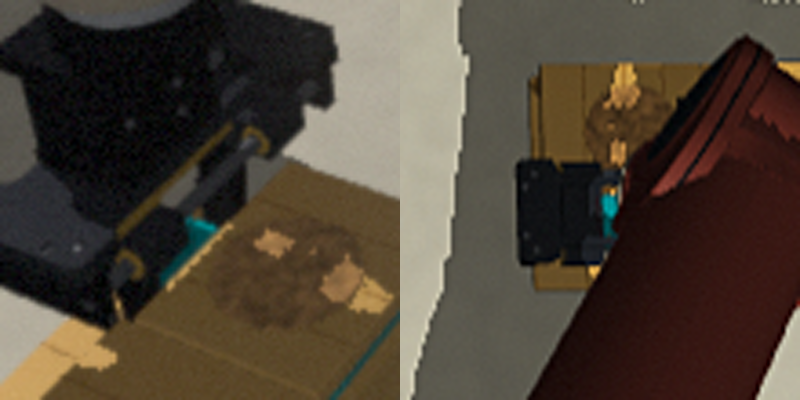

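Stalled with the force rising: the dish's end is at the back rail, and the pictures show it under the tier. Relax, release, withdraw.

```bash
python3 -m crank '[[[0.2,0,-0.05],[0,0,0]],[[0.2,0,-0.05],[0,0,0]],[[0.2,0,-0.05],[0,0,0]]]'
python3 -m crank '[[[0,0,0],[0,0,0]],[[0,0,0],[0,0,0]],[[0,0,0],[0,0,0]],[[0,0,0],[0,0,0]]]' 0.5
python3 -m crank '[[[0.5,0,0],[0,0,0]],[[1.5,0,0],[0,0,0]],[[3,0,0],[0,0,0]],[[5,0,0],[0,0,0]],[[6.5,0,-2],[0,0,0]],[[7,0,-5],[0,0,0]],[[7,0,-9],[0,0,0]],[[7,0,-13],[0,0,0]]]'
python3 go.py .472 .384 .16 -60
```

```text
t: 12.03
ee_pos: [0.5707, -0.22, 0.0553]
eef_rot: [-0.004, 1.0, -0.001, 0.0]
wrist_force: [-2.5, 0.3, -0.1]
width: 0.0541
finger_force: 20.0
t: 12.37
ee_pos: [0.5714, -0.2202, 0.0559]
eef_rot: [-0.004, 1.0, -0.001, 0.001]
wrist_force: [0.3, 0.1, 0.8]
width: 0.0644
finger_force: 0.0
t: 13.03
ee_pos: [0.4985, -0.2208, 0.1863]
eef_rot: [-0.003, 1.0, -0.0, -0.0]
wrist_force: [0.5, 1.2, 0.5]
width: 0.0652
finger_force: 0.0
t 13.03 pos [ 0.5  -0.22  0.19] phi 0.32 w 0.0652 F [0.45 1.2  0.49] ff 0.0
shift cm [ 2.31 60.49  2.6 ] turn deg [-0.05 -0.02 60.32]
```

```bash
python3 -m crank '[[[0.1,2,0],[0,0,0]],[[0.3,5.5,0],[0,0,0]],[[0.4,9.3,0],[0,0,0]],[[0.6,13.1,0],[0,0,0]],[[0.7,17,0],[0,0,0]],[[0.9,20.8,0],[0,0,0]],[[1.1,24.6,0],[0,0,0]],[[1.2,28.5,0],[0,0,0]]]' 1
python3 -m crank '[[[0.2,3.8,0],[0,0,0]],[[0.4,7.7,0],[0,0,0]],[[0.6,11.5,0],[0,0,0]],[[0.7,15.4,0],[0,0,0]],[[0.9,19.2,0],[0,0,0]],[[1.1,23,0],[0,0,0]],[[1.2,26.8,0],[0,0,0]],[[1.3,30,0],[0,0,0]]]'
python3 go.py .472 .384 .095 0
python3 - <<'E'
from fit import *
ims={}
for c in("top",): ims[c]=ctrl.snapshot(c)
cv2.imwrite("pics/t2.png",ims["top"])
for n,q in dict(lid=(.652,.1935,0),cup=(.611,.35,0)).items(): print(n,*fit(n,q,ims))
E
```

```text
t: 13.7
ee_pos: [0.4855, 0.0654, 0.1852]
eef_rot: [-0.003, 1.0, -0.0, 0.001]
wrist_force: [1.1, 0.0, 0.2]
width: 0.0869
finger_force: 0.0
t: 14.37
ee_pos: [0.4705, 0.3663, 0.1846]
eef_rot: [-0.004, 1.0, -0.001, 0.001]
wrist_force: [-0.4, 0.0, -0.9]
width: 0.087
finger_force: 0.0
t 14.37 pos [0.47 0.37 0.18] phi 0.48 w 0.087 F [-0.43  0.03 -0.87] ff 0.0
shift cm [-0.16  1.78  8.96] turn deg [-0.06  0.06  0.48]
top [201 161  21  20 332] lid [0.6516 0.1935] 0.03806524184476945
top [146 175  18  16 226] cup [0.6106 0.3483] 0.08392523364485982
```

```bash
python3 -m crank '[[[-0.1,1,2],[0,0,0]],[[-0.1,1.7,5],[0,0,0]],[[-0.1,1.7,8],[0,0,0]],[[-0.1,1.7,9],[0,0,0]],[[-0.1,1.7,9],[0,0,0]]]'
python3 go.py .472 .384 .034 0
python3 -m crank '[[[0,0,2],[0,0,0]],[[0,0,4],[0,0,0]],[[0,0,5.5],[0,0,0]],[[0,0,6],[0,0,0]],[[0,0,6],[0,0,0]]]'
python3 -m crank '[[[0,0,0],[0,0,0]],[[0,0,0],[0,0,0]],[[0,0,0],[0,0,0]],[[0,0,0],[0,0,0]],[[0,0,0],[0,0,0]],[[0,0,0],[0,0,0]],[[0,0,0],[0,0,0]]]' -1 25
python3 go.py .543 .232 .1 0
```

```text
t: 14.83
ee_pos: [0.4711, 0.3788, 0.0921]
eef_rot: [-0.003, 1.0, -0.003, -0.001]
wrist_force: [0.7, 0.6, -0.3]
width: 0.087
finger_force: 0.0
t 14.83 pos [0.47 0.38 0.09] phi 0.38 w 0.087 F [ 0.68  0.64 -0.28] ff 0.0
shift cm [-0.1   0.55  5.81] turn deg [-0.33 -0.11  0.38]
t: 15.25
ee_pos: [0.473, 0.3804, 0.0353]
eef_rot: [-0.003, 1.0, -0.001, 0.001]
wrist_force: [-0.4, -0.3, -0.1]
width: 0.087
finger_force: 0.0
t: 15.83
ee_pos: [0.4732, 0.3818, 0.0357]
eef_rot: [-0.004, 1.0, 0.0, 0.001]
wrist_force: [-1.2, 0.4, 7.4]
width: 0.0612
finger_force: 25.0
t 15.83 pos [0.47 0.38 0.04] phi 0.42 w 0.0612 F [-1.21  0.37  7.39] ff 24.99789094304601
shift cm [ -6.89 -15.03  -6.41] turn deg [0.01 0.14 0.42]
```

```bash
python3 -m crank '[[[0,0,-0.5],[0,0,0]],[[0,0,-2],[0,0,0]],[[0,0,-4],[0,0,0]],[[0,0,-5.5],[0,0,0]],[[0,0,-6.3],[0,0,0]],[[0,0,-6.3],[0,0,0]]]' -1 35
python3 -m crank '[[[-0.6,-1.3,0],[0,0,0]],[[-1.7,-3.8,0],[0,0,0]],[[-3,-6.5,0],[0,0,0]],[[-4.3,-9.3,0],[0,0,0]],[[-5.5,-12,0],[0,0,0]],[[-6.5,-14.2,0],[0,0,0]],[[-7,-15,0],[0,0,0]],[[-7,-15,0],[0,0,0]]]'
python3 go.py .543 .232 .056 0
python3 - <<'E'
from h import *
for i,c in enumerate(("scene","top")):
    im=ctrl.snapshot(c); u,w=map(int,proj(c,[.543,.232,.04]))
    cr=cv2.resize(im[u-45:u+45,w-45:w+45],(400,400),interpolation=cv2.INTER_CUBIC)
    a=cr if i==0 else np.hstack([a,cr])
cv2.imwrite("pics/g4.png",a)
E
```

```text
t: 16.33
ee_pos: [0.4734, 0.3814, 0.0994]
eef_rot: [-0.003, 1.0, 0.0, 0.001]
wrist_force: [-0.2, 0.3, -2.2]
width: 0.0614
finger_force: 35.0
t: 17.0
ee_pos: [0.5446, 0.2273, 0.0971]
eef_rot: [-0.001, 1.0, -0.002, 0.0]
wrist_force: [1.1, 0.3, -2.3]
width: 0.0611
finger_force: 35.0
t 17.0 pos [0.54 0.23 0.1 ] phi 0.11 w 0.0611 F [ 1.12  0.27 -2.28] ff 34.98328761025567
shift cm [0.17 0.49 4.11] turn deg [-0.21  0.04  0.11]
```

View pics/g4.png

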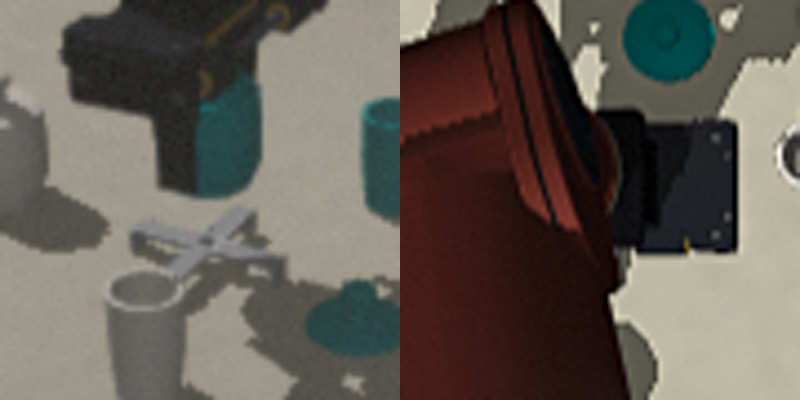

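```bash
python3 - <<'E'
from fit import *
for c,ims0 in(("top",cv2.imread("pics/top0.png")),("scene",cv2.imread("pics/scene0.png"))):
    im=cv2.resize(ims0,None,fx=S,fy=S,interpolation=cv2.INTER_LINEAR)
    hsv=cv2.cvtColor(im,cv2.COLOR_BGR2HSV).astype(float); lab=cv2.cvtColor(im,cv2.COLOR_BGR2LAB).astype(float); b=lab[:,:,2]
    def m(q,h):
        o=np.zeros(b.shape,np.uint8); cs,sn=np.cos(q[2]),np.sin(q[2])
        for P in([(-50,-h),(50,-h),(50,h),(-50,h)],[(-h,-50),(h,-50),(h,50),(-h,50)]):
            uv=np.array([proj(c,[q[0]+(cs*x-sn*y)/1e3,q[1]+(sn*x+cs*y)/1e3,.016])[::-1] for x,y in P])
            cv2.fillConvexPoly(o,np.round((uv+.5)*S-.5).astype(np.int32),1)
        return o>0
    def L(q):
        i=m(q,8);o=cv2.dilate(i.astype(np.uint8),np.ones((25,25)))>0; o&=~i
        return b[i].mean()-b[o].mean()
    best=None
    for x in(.54,.547,.554):
        for yw in(-.25,0,.25,.5):
            r=minimize(L,[x,.231,yw],method="Nelder-Mead",options=dict(initial_simplex=[[x,.231,yw],[x+.006,.231,yw],[x,.237,yw],[x,.231,yw+.15]],maxfev=50,xatol=2e-4,fatol=.01))
            if best is None or r.fun<best.fun: best=r
    print(c,best.x,best.fun)
E
```

```text
top [ 0.5408  0.2334 -0.036 ] -8.432467210193394
scene [ 0.5451  0.2302 -0.0362] -4.37802859693906
```

```bash
python3 -m crank '[[[0.1,0.3,1],[0,0,0]],[[0.2,0.4,2.2],[0,0,0]],[[0.2,0.4,3.4],[0,0,0]],[[0.2,0.4,3.9],[0,0,0]],[[0.2,0.4,3.9],[0,0,0]],[[0.2,0.4,3.9],[0,0,0]]]'
python3 go.py .5425 .232 .0517 0
```

```text
t: 17.6
ee_pos: [0.5414, 0.2354, 0.0584]
eef_rot: [-0.004, 1.0, -0.001, 0.0]
wrist_force: [0.0, -0.2, -2.2]
width: 0.0612
finger_force: 35.0
t 17.6 pos [0.54 0.24 0.06] phi 0.41 w 0.0612 F [ 0.02 -0.24 -2.25] ff 34.983636975198294
shift cm [-0.11 -0.34  0.67] turn deg [-0.13  0.03  0.41]
```

```bash
python3 -m crank '[[[-0.1,-0.2,0.1],[0,0,0]],[[-0.1,-0.3,0.3],[0,0,0]],[[-0.1,-0.3,0.45],[0,0,0]],[[-0.1,-0.3,0.5],[0,0,0]],[[-0.1,-0.3,0.5],[0,0,0]]]'
python3 -m crank '[[[0,0,0.1],[0,0,0]],[[0,0,0.15],[0,0,0]],[[0,0,0.15],[0,0,0]]]'
```

```text
t: 18.02
ee_pos: [0.5428, 0.2324, 0.0541]
eef_rot: [-0.003, 1.0, -0.001, 0.001]
wrist_force: [-0.0, -0.1, -2.9]
width: 0.0611
finger_force: 35.0
t: 18.27
ee_pos: [0.5427, 0.2325, 0.0525]
eef_rot: [-0.004, 1.0, -0.001, 0.001]
wrist_force: [-0.1, -0.4, -2.2]
width: 0.0612
finger_force: 35.0
```

```bash
python3 -m crank '[[[0,0,0.1],[0,0,0]],[[0,0,0.1],[0,0,0]],[[0,0,0.1],[0,0,0]]]'
python3 -m crank '[[[0,0,0.05],[0,0,0]],[[0,0,0.05],[0,0,0]],[[0,0,0.05],[0,0,0]]]'
```

```text
t: 18.52
ee_pos: [0.543, 0.2326, 0.0518]
eef_rot: [-0.003, 1.0, -0.001, 0.001]
wrist_force: [0.3, 0.1, 0.5]
width: 0.0613
finger_force: 35.0
t: 18.77
ee_pos: [0.543, 0.2326, 0.0517]
eef_rot: [-0.003, 1.0, -0.001, 0.001]
wrist_force: [-3.5, -1.2, 6.5]
width: 0.061
finger_force: 35.0
```

```bash
python3 -m crank '[[[0,0,-0.05],[0,0,0]],[[0,0,-0.05],[0,0,0]],[[0,0,-0.05],[0,0,0]],[[0,0,-0.05],[0,0,0]],[[0,0,-0.05],[0,0,0]]]' 1
python3 -m crank '[[[0,0,-1],[0,0,0]],[[0,0,-3],[0,0,0]],[[0,0,-6],[0,0,0]],[[0,0,-9],[0,0,0]],[[0,0,-10],[0,0,0]],[[0,0,-10],[0,0,0]]]'
python3 go.py .6515 .1935 .10 0
python3 - <<'E'
from fit import *
ims={c:ctrl.snapshot(c) for c in("scene",)}
print(fit("pot",(.55,.23,0),ims,z0=.016))
im=ims["scene"];u,w=map(int,proj("scene",[.57,.2,.04]))
cv2.imwrite("pics/g5.png",cv2.resize(im[u-50:u+50,w-60:w+60],(720,600),interpolation=cv2.INTER_CUBIC))
E
```

```text
t: 19.18
ee_pos: [0.5429, 0.2325, 0.0516]
eef_rot: [-0.004, 1.0, -0.001, 0.001]
wrist_force: [0.5, -0.4, -0.4]
width: 0.0839
finger_force: 0.0
t: 19.68
ee_pos: [0.5444, 0.2333, 0.1555]
eef_rot: [-0.003, 1.0, 0.001, 0.003]
wrist_force: [0.6, -0.1, 0.1]
width: 0.0868
finger_force: 0.0
t 19.68 pos [0.54 0.23 0.16] phi 0.39 w 0.0868 F [ 0.6  -0.1   0.12] ff 0.0
shift cm [-10.64  -4.06   5.61] turn deg [0.1  0.36 0.39]
scene [254 147  21  28 516] (array([0.5501, 0.2322]), np.float64(0.14198411081686702))
```

View pics/g5.png

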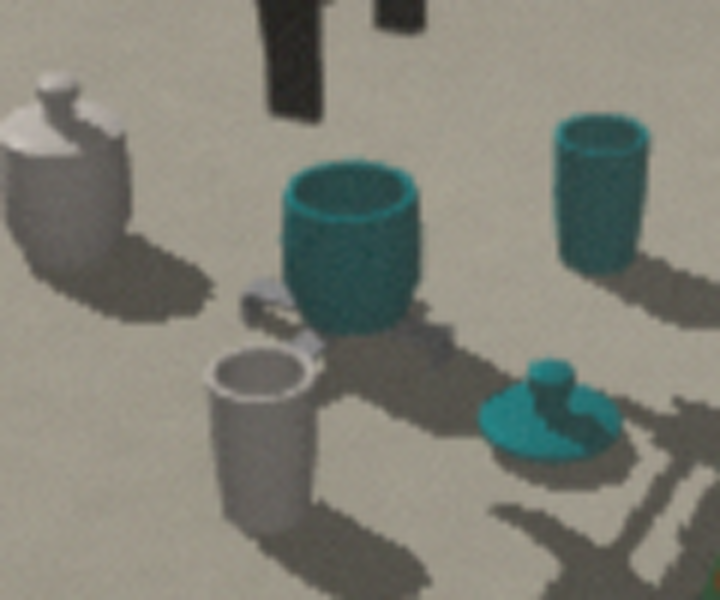

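The pot stands upright in the middle of the trivet; scene fit minus bias gives (.542,.233). Now the lid.

```bash
python3 -m crank '[[[-1.2,-0.5,0],[0,0,0]],[[-3.5,-1.3,0],[0,0,0]],[[-6,-2.3,1],[0,0,0]],[[-8.5,-3.3,3],[0,0,0]],[[-10.4,-4,5],[0,0.2,0.4]],[[-10.7,-4.1,6.5],[0,0.3,0.4]],[[-10.7,-4.1,6.5],[0,0.3,0.4]],[[-10.7,-4.1,6.5],[0,0.3,0.4]]]' 0.15
python3 go.py .6515 .1935 .0415 0
```

```text
t: 20.4
ee_pos: [0.6488, 0.1917, 0.0848]
eef_rot: [0.0, 1.0, -0.002, -0.004]
wrist_force: [0.6, 0.2, 0.1]
width: 0.0512
finger_force: 0.0
t 20.4 pos [0.65 0.19 0.08] phi -0.02 w 0.0512 F [0.6  0.21 0.06] ff 0.0
shift cm [-0.3   0.19  4.33] turn deg [-0.18 -0.42 -0.02]
```

```bash
python3 -m crank '[[[-0.1,0.1,1],[0,-0.3,0]],[[-0.2,0.2,2.5],[0,-0.4,0]],[[-0.2,0.2,3.8],[0,-0.4,0]],[[-0.2,0.2,4.2],[0,-0.4,0]],[[-0.2,0.2,4.2],[0,-0.4,0]],[[-0.2,0.2,4.2],[0,-0.4,0]]]'
python3 go.py .6515 .1935 .0415 0
```

```text
t: 20.9
ee_pos: [0.6518, 0.1945, 0.0452]
eef_rot: [-0.0, 1.0, -0.001, 0.002]
wrist_force: [-0.2, 0.9, 0.5]
width: 0.0502
finger_force: 0.0
t 20.9 pos [0.65 0.19 0.05] phi 0.03 w 0.0502 F [-0.22  0.92  0.5 ] ff 0.0
shift cm [ 0.03 -0.1   0.37] turn deg [-0.08  0.19  0.03]
```

```bash
python3 -m crank '[[[0,0,0.1],[0,0,0]],[[0,0,0.3],[0,0,0]],[[0,0,0.3],[0,0,0]],[[0,0,0.3],[0,0,0]]]'
python3 -m crank '[[[0,0,0],[0,0,0]],[[0,0,0],[0,0,0]],[[0,0,0],[0,0,0]],[[0,0,0],[0,0,0]],[[0,0,0],[0,0,0]],[[0,0,0],[0,0,0]],[[0,0,0],[0,0,0]]]' -1 20
python3 go.py
```

```text
t: 21.23
ee_pos: [0.652, 0.1942, 0.042]
eef_rot: [0.0, 1.0, -0.001, 0.002]
wrist_force: [0.7, 0.2, -0.6]
width: 0.0501
finger_force: 0.0
t: 21.82
ee_pos: [0.6519, 0.1943, 0.0418]
eef_rot: [-0.0, 1.0, -0.001, 0.002]
wrist_force: [-0.3, -0.1, 0.4]
width: 0.0185
finger_force: 20.0
t 21.82 pos [0.65 0.19 0.04] phi 0.01 w 0.0185 F [-0.28 -0.15  0.44] ff 20.000111031113192
```

```bash
python3 -m crank '[[[0,0,-0.4],[0,0,0]],[[0,0,-2],[0,0,0]],[[0,0,-4.5],[0,0,0]],[[0,0,-7],[0,0,0]],[[0,0,-9],[0,0,0]],[[0,0,-10],[0,0,0]],[[0,0,-10],[0,0,0]]]' -1 30
python3 go.py .5425 .2325 .14 0
python3 -m crank '[[[1,0.4,0],[0,0,0]],[[3,1.1,0],[0,0,0]],[[5.5,2,0],[0,0,0]],[[8,2.9,0],[0,0,0]],[[10,3.6,0],[0,0,0]],[[10.9,3.8,0],[0,0,0]],[[10.9,3.8,0],[0,0,0]],[[10.9,3.8,0],[0,0,0]]]'
python3 go.py .5425 .2325 .118 0
python3 - <<'E'
from h import *
im=ctrl.snapshot("scene");u,w=map(int,proj("scene",[.55,.23,.07]))
cv2.imwrite("pics/g6.png",cv2.resize(im[u-40:u+40,w-48:w+48],(720,600),interpolation=cv2.INTER_CUBIC))
E
```

```text
t: 22.4
ee_pos: [0.6529, 0.1946, 0.1446]
eef_rot: [0.0, 1.0, 0.0, 0.004]
wrist_force: [0.5, 1.1, -0.7]
width: 0.0181
finger_force: 30.0
t 22.4 pos [0.65 0.19 0.14] phi -0.0 w 0.0181 F [ 0.48  1.14 -0.68] ff 29.999816989957253
shift cm [11.04  3.79  0.38] turn deg [ 0.01  0.4  -0.  ]
t: 23.07
ee_pos: [0.5421, 0.2323, 0.1407]
eef_rot: [-0.0, 1.0, -0.001, 0.001]
wrist_force: [0.4, -0.1, -1.4]
width: 0.0182
finger_force: 30.0
t 23.07 pos [0.54 0.23 0.14] phi 0.05 w 0.0182 F [ 0.4  -0.12 -1.42] ff 29.99979282584718
shift cm [-0.03  0.02  2.27] turn deg [-0.11  0.15  0.05]
```

View pics/g6.png

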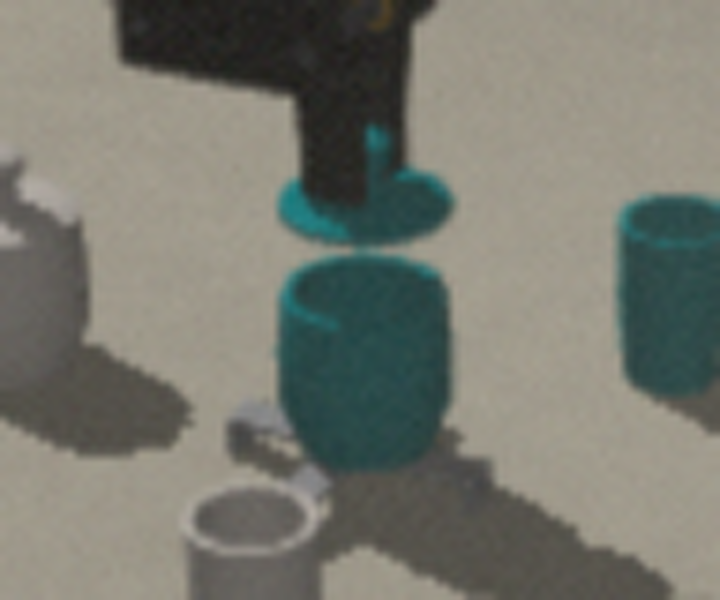

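The lid hangs level, centred over the pot's mouth (columns 366 vs 364 in the crop). Lower it.

```bash
python3 -m crank '[[[0,0,0.4],[0,0,0]],[[0,0,1.2],[0,0,0]],[[0,0,2],[0,0,0]],[[0,0,2.6],[0,0,0]],[[0,0,2.7],[0,0,0]],[[0,0,2.7],[0,0,0]]]'
python3 -m crank '[[[0,0,0.1],[0,0,0]],[[0,0,0.2],[0,0,0]],[[0,0,0.2],[0,0,0]],[[0,0,0.2],[0,0,0]]]'
python3 -m crank '[[[0,0,0.1],[0,0,0]],[[0,0,0.1],[0,0,0]],[[0,0,0.1],[0,0,0]]]'
```

```text
t: 23.62
ee_pos: [0.5423, 0.2319, 0.1134]
eef_rot: [0.0, 1.0, -0.001, 0.001]
wrist_force: [0.2, 0.3, -0.4]
width: 0.018
finger_force: 30.0
t: 23.95
ee_pos: [0.5428, 0.2324, 0.1126]
eef_rot: [-0.0, 1.0, -0.001, 0.002]
wrist_force: [0.7, 0.4, -0.9]
width: 0.0184
finger_force: 30.0
t: 24.2
ee_pos: [0.5427, 0.2324, 0.1115]
eef_rot: [-0.0, 1.0, -0.001, 0.002]
wrist_force: [-0.6, 0.5, -0.4]
width: 0.0183
finger_force: 30.0
```

```bash
python3 -m crank '[[[0,0,0.05],[0,0,0]],[[0,0,0.1],[0,0,0]],[[0,0,0.1],[0,0,0]]]'
python3 -m crank '[[[0,0,0.05],[0,0,0]],[[0,0,0.1],[0,0,0]],[[0,0,0.1],[0,0,0]]]'
```

```text
t: 24.45
ee_pos: [0.5426, 0.2323, 0.1103]
eef_rot: [-0.0, 1.0, -0.001, 0.002]
wrist_force: [0.1, 0.0, -1.1]
width: 0.0184
finger_force: 30.0
t: 24.7
ee_pos: [0.5428, 0.2324, 0.1096]
eef_rot: [-0.0, 1.0, -0.001, 0.002]
wrist_force: [-0.5, -0.3, 1.8]
width: 0.0182
finger_force: 30.0
```

```bash
python3 -m crank '[[[0,0,-0.05],[0,0,0]],[[0,0,-0.05],[0,0,0]],[[0,0,-0.05],[0,0,0]],[[0,0,-0.05],[0,0,0]]]' 0.1
python3 -m crank '[[[0,0,-0.8],[0,0,0]],[[0,0,-2.5],[0,0,0]],[[0,0,-5],[0,0,0]],[[0,0,-7],[0,0,0]],[[0,0,-8],[0,0,0]],[[0,0,-8],[0,0,0]]]'
python3 go.py .611 .349 .12 20; python3 -c "
from rig import ctrl;print(ctrl.observe()['joint_positions'])"
```

```text
t: 25.03
ee_pos: [0.5427, 0.2323, 0.1099]
eef_rot: [-0.0, 1.0, -0.001, 0.002]
wrist_force: [0.3, -0.3, -0.1]
width: 0.0374
finger_force: 0.0
t: 25.53
ee_pos: [0.5437, 0.2329, 0.1926]
eef_rot: [0.0, 1.0, 0.001, 0.003]
wrist_force: [-0.4, 0.2, -0.7]
width: 0.0479
finger_force: 0.0
t 25.53 pos [0.54 0.23 0.19] phi -0.01 w 0.0479 F [-0.42  0.18 -0.69] ff 0.0
shift cm [-6.68 11.6   7.32] turn deg [ -0.01   0.39 -20.01]
[-0.93017138  0.26418566  0.53455268  1.71334229 -0.14155487  1.19638766
  1.21092764]
```

```bash
python3 -m crank '[[[-0.7,1.2,0],[0,0,-2]],[[-2.2,3.8,0],[0,0,-6]],[[-3.7,6.4,0],[0,0,-11]],[[-5.2,9,0],[0,0,-15]],[[-6.3,11,1],[0,0,-19]],[[-6.7,11.6,3],[0,0.3,-20]],[[-6.7,11.6,5],[0,0.3,-20]],[[-6.7,11.6,5],[0,0.3,-20]]]' 1
python3 go.py .611 .349 .046 20
```

```text
t: 26.2
ee_pos: [0.6071, 0.3476, 0.1336]
eef_rot: [-0.174, 0.985, -0.003, -0.005]
wrist_force: [-0.3, -1.6, -1.0]
width: 0.0856
finger_force: 0.0
t 26.2 pos [0.61 0.35 0.13] phi 20.04 w 0.0856 F [-0.27 -1.59 -0.96] ff 0.0
shift cm [-0.51  0.03  8.75] turn deg [-0.22 -0.62  0.04]
```

```bash
python3 - <<'E'
from h import *
a=[]
for c,X in(("scene",[.57,.28,.08]),("top",[.57,-.22,.07])):
    im=ctrl.snapshot(c);u,w=map(int,proj(c,X));a.append(cv2.resize(im[u-48:u+48,w-48:w+48],(400,400),interpolation=cv2.INTER_CUBIC))
cv2.imwrite("pics/g7.png",np.hstack(a))
E
```

```text
(no output)
```

View pics/g7.png

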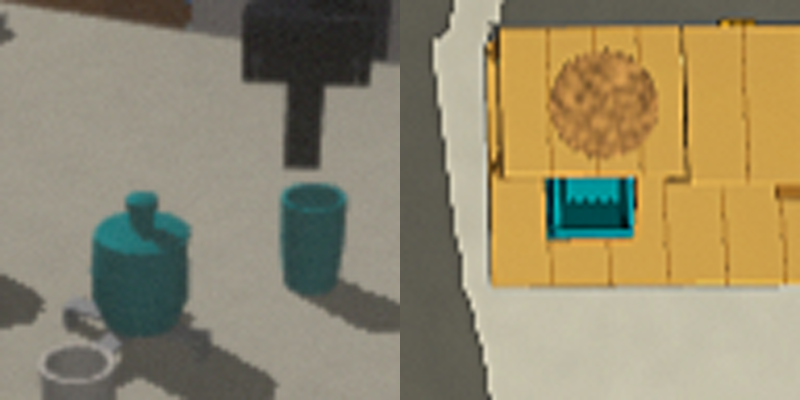

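The lid is seated on the pot, and the dish sits straight under the upper tier with ~38 mm showing. Now the cup.

```bash
python3 -m crank '[[[-0.2,0,1],[0,-0.3,0]],[[-0.3,0,3],[0,-0.5,0]],[[-0.3,0,5.5],[0,-0.5,0]],[[-0.3,0,7.5],[0,-0.5,0]],[[-0.3,0,8.6],[0,-0.5,0]],[[-0.3,0,8.6],[0,-0.5,0]],[[-0.3,0,8.6],[0,-0.5,0]]]'
python3 -c "
from h import *
w=proj('top',[.57,-.22,.07]);u,v=map(int,w);print(ray('top',(u-48+103/4.167-.5,v-48+203/4.167-.5),.076))"
python3 go.py .611 .349 .046 20
```

```text
t: 26.88
ee_pos: [0.6125, 0.3492, 0.0546]
eef_rot: [-0.174, 0.985, -0.0, 0.003]
wrist_force: [1.4, 0.4, 0.3]
width: 0.0871
finger_force: 0.0
[ 0.63739577 -0.21992866  0.076     ]
t 26.88 pos [0.61 0.35 0.05] phi 19.99 w 0.0871 F [1.42 0.43 0.27] ff 0.0
shift cm [0.16 0.04 0.86] turn deg [-0.09  0.38 -0.01]
```

```bash
python3 -m crank '[[[0.1,0,0.2],[0,0.3,0]],[[0.1,0,0.6],[0,0.3,0]],[[0.1,0,0.6],[0,0.3,0]],[[0.1,0,0.6],[0,0.3,0]]]'
python3 -m crank '[[[0,0,0],[0,0,0]],[[0,0,0],[0,0,0]],[[0,0,0],[0,0,0]],[[0,0,0],[0,0,0]],[[0,0,0],[0,0,0]],[[0,0,0],[0,0,0]],[[0,0,0],[0,0,0]],[[0,0,0],[0,0,0]]]' -1 20
python3 -m crank '[[[0,0,0],[0,0,0]],[[0,0,0],[0,0,0]]]'
python3 -m crank '[[[0,0,-0.5],[0,0,0]],[[0,0,-2],[0,0,0]],[[0,0,-5],[0,0,0]],[[0,0,-8],[0,0,0]],[[0,0,-11],[0,0,0]],[[0,0,-13],[0,0,0]],[[0,0,-14],[0,0,0]],[[0,0,-14],[0,0,0]]]' -1 25
python3 go.py .637 -.22 .18 0
```

```text
t: 27.22
ee_pos: [0.6115, 0.349, 0.0484]
eef_rot: [-0.174, 0.985, -0.001, 0.001]
wrist_force: [0.9, 0.4, 0.1]
width: 0.0871
finger_force: 0.0
t: 27.88
ee_pos: [0.6113, 0.3489, 0.0479]
eef_rot: [-0.174, 0.985, -0.001, 0.001]
wrist_force: [-0.1, 0.1, -1.0]
width: 0.0424
finger_force: 20.0
t: 28.05
ee_pos: [0.6113, 0.3489, 0.048]
eef_rot: [-0.174, 0.985, -0.001, 0.001]
wrist_force: [0.2, 0.8, 0.1]
width: 0.0426
finger_force: 20.0
t: 28.72
ee_pos: [0.6124, 0.3494, 0.1917]
eef_rot: [-0.174, 0.985, 0.0, 0.003]
wrist_force: [1.1, -0.4, -0.4]
width: 0.0422
finger_force: 25.0
t 28.72 pos [0.61 0.35 0.19] phi 19.99 w 0.0422 F [ 1.1  -0.45 -0.42] ff 25.006098804265093
shift cm [ 17.16 -54.35   1.09] turn deg [ 0.04  0.33 19.99]
```

```bash
python3 -m crank '[[[0.5,-1.5,0],[0,0,0.5]],[[1.4,-4.3,0],[0,0,2]],[[2.5,-8,0],[0,0,3]],[[3.7,-11.7,0],[0,0,5]],[[4.9,-15.4,0],[0,0,6]],[[6,-19.1,0],[0,0,7]],[[7.2,-22.8,0],[0,0,8]],[[8.4,-26.5,0],[0,0,10]]]'
python3 go.py .637 -.22 .18 0
```

```text
t: 29.38
ee_pos: [0.6213, 0.0684, 0.1864]
eef_rot: [-0.086, 0.996, -0.001, -0.001]
wrist_force: [0.5, 0.1, -2.4]
width: 0.0422
finger_force: 25.0
t 29.38 pos [0.62 0.07 0.19] phi 9.92 w 0.0422 F [ 0.55  0.08 -2.37] ff 25.006008994778313
shift cm [  3.42 -28.68   0.7 ] turn deg [-0.11 -0.09  9.92]
```

```bash
python3 -m crank '[[[0.4,-3.7,0],[0,0,1.3]],[[0.9,-7.4,0],[0,0,2.6]],[[1.3,-11.1,0],[0,0,4]],[[1.8,-14.8,0],[0,0,5]],[[2.2,-18.5,0],[0,0,6.5]],[[2.6,-22.2,0],[0,0,8]],[[3,-25.6,0],[0,0,9]],[[3.3,-27.8,0],[0,0,9.9]]]'
python3 -m crank '[[[0,0,0.2],[0,0,0]],[[0,0,0.5],[0,0,0]],[[0,0,0.5],[0,0,0]]]'
python3 go.py .637 -.22 .13 0
```

```text
t: 30.05
ee_pos: [0.6362, -0.2133, 0.1868]
eef_rot: [0.002, 1.0, -0.001, -0.001]
wrist_force: [0.3, -0.3, -0.8]
width: 0.0424
finger_force: 25.0
t: 30.3
ee_pos: [0.6375, -0.2075, 0.1814]
eef_rot: [-0.001, 1.0, -0.0, -0.001]
wrist_force: [-0.8, 0.6, -1.0]
width: 0.0422
finger_force: 25.0
t 30.3 pos [ 0.64 -0.21  0.18] phi 0.1 w 0.0422 F [-0.78  0.63 -0.99] ff 25.006501933180516
shift cm [ 0.04 -1.25  5.14] turn deg [-0.  -0.1  0.1]
```

```bash
python3 -m crank '[[[0,-0.4,0.5],[0,0,0]],[[0,-0.9,1.5],[0,0,0]],[[0,-1.2,3],[0,0,0]],[[0,-1.2,4.3],[0,0,0]],[[0,-1.2,4.9],[0,0,0]],[[0,-1.2,4.9],[0,0,0]],[[0,-1.2,4.9],[0,0,0]]]'
python3 go.py .637 -.22 .124 0
python3 -m crank '[[[0,0,0.1],[0,0,0]],[[0,0,0.3],[0,0,0]],[[0,0,0.4],[0,0,0]],[[0,0,0.4],[0,0,0]]]'
```

```text
t: 30.88
ee_pos: [0.6385, -0.2199, 0.134]
eef_rot: [-0.001, 1.0, -0.0, 0.0]
wrist_force: [0.4, -0.0, -1.0]
width: 0.0419
finger_force: 25.0
t 30.88 pos [ 0.64 -0.22  0.13] phi 0.12 w 0.0419 F [ 0.44 -0.01 -0.99] ff 25.00598919663844
shift cm [ 0.15 -0.    1.  ] turn deg [-0.06  0.02  0.12]
t: 31.22
ee_pos: [0.6388, -0.2202, 0.1307]
eef_rot: [-0.001, 1.0, -0.001, 0.001]
wrist_force: [-0.5, -0.3, -1.3]
width: 0.0423
finger_force: 25.0
```

```bash
python3 -m crank '[[[0.1,0,0.1],[0,0,0]],[[0.1,0,0.3],[0,0,0]],[[0.1,0,0.4],[0,0,0]],[[0.1,0,0.4],[0,0,0]]]'
python3 -m crank '[[[0,0,0.1],[0,0,0]],[[0,0,0.15],[0,0,0]],[[0,0,0.15],[0,0,0]]]'
python3 -m crank '[[[0,0,0.05],[0,0,0]],[[0,0,0.1],[0,0,0]],[[0,0,0.1],[0,0,0]]]'
```

```text
t: 31.55
ee_pos: [0.6376, -0.2202, 0.1263]
eef_rot: [-0.001, 1.0, -0.001, 0.0]
wrist_force: [0.4, 0.3, -0.6]
width: 0.0422
finger_force: 25.0
t: 31.8
ee_pos: [0.6377, -0.2203, 0.125]
eef_rot: [-0.001, 1.0, -0.001, 0.001]
wrist_force: [-1.0, 0.1, -1.1]
width: 0.0424
finger_force: 25.0
t: 32.05
ee_pos: [0.6377, -0.2203, 0.1241]
eef_rot: [-0.001, 1.0, -0.001, 0.001]
wrist_force: [-0.1, -0.1, 0.0]
width: 0.0422
finger_force: 25.0
```

```bash
python3 -m crank '[[[0,0,0.05],[0,0,0]],[[0,0,0.1],[0,0,0]],[[0,0,0.1],[0,0,0]]]'
python3 -m crank '[[[0,0,0],[0,0,0]],[[0,0,0],[0,0,0]]]'
```

```text
t: 32.3
ee_pos: [0.638, -0.2203, 0.1239]
eef_rot: [-0.001, 1.0, -0.001, 0.001]
wrist_force: [-2.3, 1.1, 3.9]
width: 0.0424
finger_force: 25.0
t: 32.47
ee_pos: [0.638, -0.2203, 0.1239]
eef_rot: [-0.001, 1.0, -0.001, 0.001]
wrist_force: [-2.3, 1.0, 5.5]
width: 0.0424
finger_force: 25.0
```

Contact. Release, rise, step back out of view, and check.

```bash
python3 -m crank '[[[0,0,-0.05],[0,0,0]],[[0,0,-0.05],[0,0,0]],[[0,0,-0.05],[0,0,0]],[[0,0,-0.05],[0,0,0]],[[0,0,-0.05],[0,0,0]]]' 1
python3 -m crank '[[[0,0,-1],[0,0,0]],[[0,0,-3],[0,0,0]],[[0,0,-6],[0,0,0]],[[0,0,-9],[0,0,0]],[[0,0,-12],[0,0,0]],[[0,0,-13],[0,0,0]],[[0,0,-13],[0,0,0]]]'
python3 -m crank '[[[1,1,0],[0,0,0]],[[3,4,0],[0,0,0]],[[6,7,0],[0,0,0]],[[9,9.5,0],[0,0,0]],[[12,12,0],[0,0,0]],[[14,14,0],[0,0,0]],[[15,15,0],[0,0,0]],[[15,15,0],[0,0,0]]]'
python3 - <<'E'
from fit import *
s=ctrl.snapshot("scene");t=ctrl.snapshot("top")
print(fit("cup",(.637,-.22,0),{"top":t},z0=.076))
print([(n,ray("top",d["point"],0)[:2]) for n in("white_pot","white_cup","cruets") for d in ctrl.landmark_of(n,"top")[:1]])
cv2.imwrite("pics/f.png",np.hstack([cv2.resize(s[90:384,30:390],(400,327)),cv2.resize(t[90:290,120:440],(400,327))]))
E
```

```text
t: 32.88
ee_pos: [0.6377, -0.2203, 0.1235]
eef_rot: [-0.001, 1.0, -0.001, 0.001]
wrist_force: [-0.4, 0.5, -0.3]
width: 0.0681
finger_force: 0.0
t: 33.47
ee_pos: [0.6387, -0.2211, 0.2578]
eef_rot: [-0.001, 1.0, -0.001, 0.004]
wrist_force: [0.4, 0.4, 0.1]
width: 0.0866
finger_force: 0.0
t: 34.13
ee_pos: [0.4852, -0.0676, 0.2525]
eef_rot: [-0.003, 1.0, 0.0, -0.0]
wrist_force: [1.0, 0.4, 0.1]
width: 0.0869
finger_force: 0.0
top [353 159  19  18 259] (array([ 0.6372, -0.2197]), np.float64(0.07112281857095815))
[('white_pot', array([0.3775, 0.249 ])), ('white_cup', array([0.579 , 0.0961]))]
```

View pics/f.png

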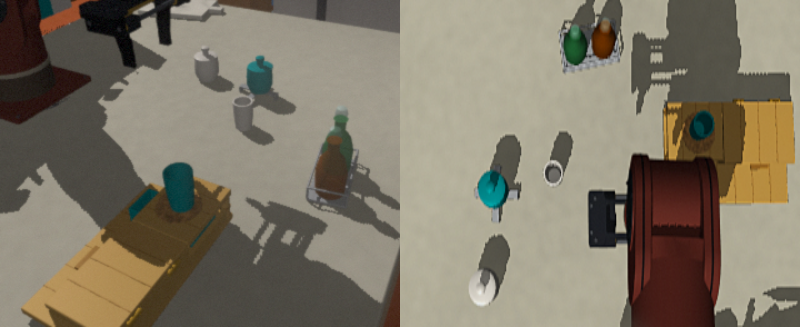

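The cup stands upright on the mat and the lidded pot is on the trivet. The dish is under the tier and the bystanders haven't moved. Handing in.

```bash
python3 -c "
from rig import ctrl;print(ctrl.job_done())"
```

```text
the job is handed in; nothing more can be done
None
```

The job is handed in at about 34 s: the dish is up against the back rail, the lidded pot stands on the trivet, the tumbler is on the mat, and the white pieces and cruets were left untouched. The hand-in returned no verdict.

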